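Park the solder spool at the top of its sloped gutter

ROBOT

A 6-joint arm with a two-finger parallel gripper is mounted at the origin on the work surface. World frame = base frame: x ahead of the robot, y to its left, z up, the work surface at z = 0. Lengths are in m, angles in degrees, forces in N, time in s.
With the tool pointing down it reaches from about 0.35 to 0.875 m from the base axis. Payload 4.2 kg.
Tool frame: the origin (TCP) lies between the finger pads; the fingertips stand 14 mm ahead of it and the grasp point (between the pads) lies 5 mm behind it (r.tcp_to_tips is the distance from the TCP to the fingertips, in m); y points along the fingers, x is the direction in which the jaws open and shut, and the axes are right-handed (so a half turn about y gives the same grasp; the last joint's range is limited). The gripper opens to 87 mm and grips with 3 to 60 N. Pads are 19 mm wide; open, the fingers measure 117 mm over their backs; the gripper's body (75 mm by 190 mm) begins 51 mm behind the grasp point.
Start: joints at [78.186, 22.042, 0.453, 0, -68.411, -14.817], TCP at [0.28, 0.559, 0.237] pointing down, gripper open.
Joint ranges: [-179.83, 179.83], [-69.29, 118.12], [-61.27, 80.66], [-181.25, 117.63], [-171.15, -9.14], [-177.46, 177.46]. Speed limits (degrees/s): [159.86, 159.86, 180, 180, 180, 180].

INTERFACE

Orientations are given as a 3x3 rotation matrix whose columns are the frame's x, y, z axes.
In Python, from station import sense, optics, ticket, r gives the robot as it stands.
- The arm moves only by the tool carry_out, never from a script. Its argument "steps" is a list that holds one entry, the list of rows, each a list of 6 numbers: the shift along the world's x, y, z in cm, then the turn, a rotation vector about the world's x, y, z in rad. A call has 1 to 20 rows; each row is the pose to reach, as a shift and turn from the pose commanded when the call began; what a row does not reach only later rows make up. A row lasts 1/8 s, in which the tool goes at most 62.5 mm and 10.7 degrees, less where a joint would pass 70% of its speed; a pose out of reach is approached as far as the arm can. A call with a gripper value outside its range is refused whole. "fingers" is the closure in counts, from 0 (fully open) to 255 (shut), set as the call begins (left out, the last holds). The fingers move at their own pace and stop on an object; the grip force is fixed at half the most. Time passes only in rows, so rows that repeat a pose let the fingers close. It gives the time, the measured TCP pose, the force and the opening at its end, in the units of the state.
- sense(): the state, without advancing time (a new reading comes with each control period).
- optics.capture(name): name is "scene" or "top" or "wrist"; returns a dict with "image" (400x640x3 uint8, red, green, blue), "fov_y" (degrees; the focal length in pixels is half the picture's height over the tangent of half this angle, whatever the lens; pixels are square), "cx", "cy" (the principal point, pixels), "rvec" (rotation vector, rad) and "tvec" (3), from world to camera coordinates, as OpenCV has them. Camera axes: x right, y down, z forward; pixel columns grow to the right and rows downward; lengths in m; the calibration is good to about 2 mm. A picture is of the moment at which its call begins. There is no depth.
- ticket.finish_job(): hands the job in, once; it reports no verdict.
The state is a dict: "time_s": time; "joints": joint angles; "joint_velocities": joint speeds; "effort": joint torques, N m; "tcp_pos": TCP position; "ee_rot": TCP orientation; "wrist_force": force on the tool from outside, world axes, zero at the start; "moment": the same for the moment, N m; "gripper_width": opening from 0.0 (shut) to 1.0 (fully open).
Only numpy, scipy, OpenCV 4.12 (cv2) and the standard library are available. Lean on these libraries where they do the work, as an engineer would, in place of code of your own. Each camera call takes 0.05 s, during which the arm holds its last target.

TASK

The solder spool (the roll with the two raised flanges) lies at the low end of one of the two sloped gutters. Push it with your fingertips up its own gutter, over the crest and into the dip against the end stop, so that it stays there and cannot roll back. Do not pick it up, and leave the tape roll in the other gutter and everything else on the bench where it is.

Things in the scene. Friction and masses are not known exactly. Their poses are not given: they have to be found in the camera images.
- rack: Fixed wooden board 190 x 350 x 6 mm with two parallel aluminium gutters on it, centre lines at x = -45 and x = +45 mm. Origin: centre of the underside, on the bench; z up; y along the gutters, uphill; x across them. Each gutter: flat floor 41 mm wide between walls 3 mm thick. The floor rises at 7 degrees from y = -150 (z = 14.0) to a crest at y = +105 mm, then falls into a dip.
- crest (a point): Mid-way between the gutters, level with their crests (rack x = 0, y = 105, z = 45.3 mm). Beyond it each floor falls at 20 degrees, 45 mm long, to a wooden end stop: face at y = 150 mm, 12 mm thick, top at z = 78 mm. The gutter walls along the dip are level, top at z = 57 mm; along the slope they stand 12 mm above the floor.
- ramp (a point): Mid-way between the gutters at their low end, level with the floors (rack x = 0, y = -150, z = 14.0 mm). Its y axis points up the slope, its z axis is square to the sloped floor; a roll on the slope has its centre at 25 mm along z (this judges lifting). Just below it each gutter has a wooden low stop, rack y = -160 to -150 mm, top at z = 24.0 mm.
- spool: Loose solder spool on its side, axis (x) across the gutter: two grey flanges 50 mm in diameter, 4 mm thick, 36 mm over all; solder 40 mm in diameter between them; smooth (friction 0.3 to 0.4), 90 to 180 g. Origin: its centre. Starts on the low stop of either gutter, rack y = -132.0, z = 41.4 mm; rolls freely, back down if let go. Fingertips passing above low stop and walls can push its downhill side.
- tape: Loose roll of paper tape in the other gutter, plain cylinder 50 mm in diameter and 36 mm wide with a card core, no flanges, resting on the low stop. Origin: its centre. To be left alone.
- park_near (a point): Centre of a roll when parked against the end stop in the gutter at x = -45 mm of the rack (rack y = 125.0, z = 64.6 mm). Fixed to the rack.
- park_far (a point): The same for the gutter at x = +45 mm of the rack.
- tin: Loose steel flux tin, 48 mm diameter, 36 mm high, on the robot's side of the rack. Origin: underside. Bystander.
- jar: Loose glass jar, 44 mm diameter, 55 mm high, beyond the rack's high end. Origin: underside. Bystander.
- driver: Loose screwdriver, 170 mm long, about 30 mm thick, lying along the far side of the rack. Bystander.
- knife: Loose closed utility knife, 150 x 25 x 16 mm, beyond the rack's high end. Origin: underside. Bystander.
- meter: Loose hand-held meter lying flat, 78 x 150 x 38 mm, beyond the rack's low end. Origin: underside. Bystander.
- card: Loose square of card, 110 x 90 x 6 mm, with two small parts on it (18 mm high over all), beyond the rack's low end. Origin: underside. Bystander.
There are look-alikes about, which are no part of the job. What is shaped like the spool but orange or yellow is not meant.

How it is judged (in metres and radians):
On the way:
1. the spool has been rolled half-way up its gutter (y of spool in the frame of rack above 0 m and z of spool in the frame of ramp below 0.035 m), for 0.05 s.
At the end, for the whole second after the job is handed in: The spool rests in the dip against the end stop of a gutter (centre within 7 mm of the parked point, lying across the gutter, at rest); the tape roll is within 20 mm and the bystanders within 30 mm of where they began ((distance between spool and park_near below 0.007 m or distance between spool and park_far below 0.007 m) and linear speed of spool below 0.02 m/s and angle between the x axis of spool and the x axis of rack, either way round below 0.2 rad and distance of tape from where it was at the start of the episode below 0.02 m and distance of each of tin, jar, driver, knife, meter, card from where it was at the start of the episode below 0.03 m); the robot touches nothing.
It fails at once if the spool is lifted off its gutter (centre more than 12 mm above where it rolls) (z of spool in the frame of ramp above 0.037 m).
It fails at once if the spool changes gutters (x of spool in the frame of rack between -0.02 and 0.02 m).
It fails at once if the tape roll is moved (distance of tape from where it was at the start of the episode above 0.02 m).
It fails at once if a bystander is moved (distance of any of tin, jar, driver, knife, meter, card from where it was at the start of the episode above 0.03 m).
It also fails if it takes over 40 s, if anything falls off the work surface, if the arm or the gripper's body presses on something with over 40 N, if the wrist force passes 120 N, or if a joint passes its speed limit or range.

## Working session

There is one attempt and no reset: what is moved stays moved. The work goes in short steps, Python scripts to look and compute and a tool call to move; the robot and the scene stay as the last step left them, time stands still between calls to the robot, and variables do not carry over. Pictures are saved under pics/ and viewed, and the job is handed in when it is done.

Besides the shell and the picture viewer there is one more tool, called after "Call:" by a JSON object that holds its "op" and its "data". carry_out: Moves the arm, as the interface text tells. Its arguments: {"type":"object","properties":{"steps":{"type":"array","items":{"type":"array","items":{"type":"array","items":{"type":"number"}}}},"fingers":{"type":"number"}},"required":["steps"]}

```bash
ls; mkdir -p pics; python3 - <<'E'
from station import sense, optics, ticket, r
import cv2
s=sense();print(s)
print(r.tcp_to_tips)
for n in ("scene","top","wrist"):
    c=optics.capture(n);cv2.imwrite(f"pics/{n}0.png",c["image"][:,:,::-1]);print(n,c["fov_y"],c["cx"],c["cy"],c["rvec"],c["tvec"])
E
```

```text
pics
{'time_s': 0.0, 'joints': array([ 7.81876027e+01,  2.20932276e+01,  3.80398168e-01, -2.82801707e-02,
       -6.84110512e+01, -1.48175249e+01]), 'joint_velocities': array([-0.07449791, -0.03447037, -0.06939529,  0.11213965,  0.01922803,
       -0.04333656]), 'effort': array([-5.84572099e-04, -3.90659988e+01,  1.87404388e+01,  4.21957076e+00,
        1.09860190e-02, -1.93073170e-04]), 'tcp_pos': array([0.27986234, 0.55821003, 0.23543964]), 'ee_rot': array([[-4.48387787e-01, -8.91831777e-04,  8.93838686e-01],
       [-8.93836405e-01, -2.02234318e-03, -4.48388660e-01],
       [ 2.20753583e-03, -9.99997557e-01,  1.09642274e-04]]), 'wrist_force': array([-1.04561632, -0.48388069, -0.91049467]), 'moment': array([-0.03683282, -0.01811814,  0.03547216]), 'gripper_width': 1.0036932086700798}
0.014
scene 54.481398772324255 310.452186698461 199.98726076077799 [ 2.2418162   1.39404324 -0.40427373] [-0.2460537  -0.38207291  1.22845023]
top 53.97294777325061 319.5986255156168 198.40396664869274 [ 2.14929385 -2.19829351  0.07308035] [0.03842716 0.54788171 1.13404813]
wrist 71.43415269048641 322.9761294227584 194.81270586964442 [-1.57156106  2.54522035  0.31924375] [ 0.62464326 -0.02965647  0.3896733 ]
```

View pics/scene0.png

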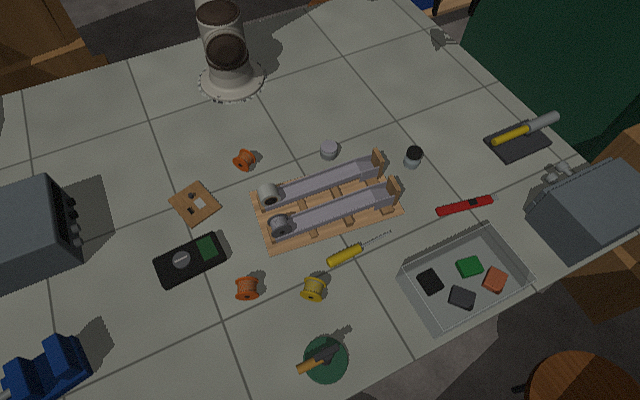

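View pics/top0.png

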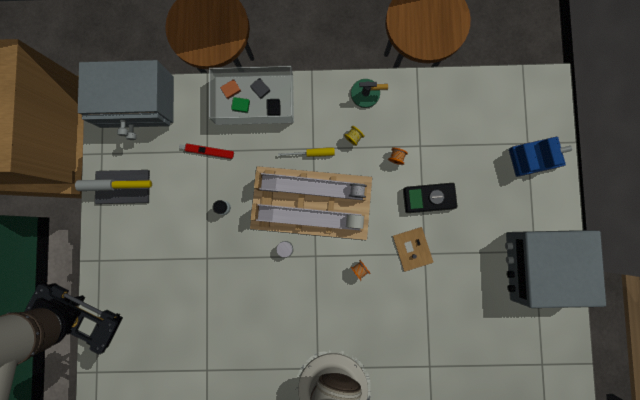

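View pics/wrist0.png

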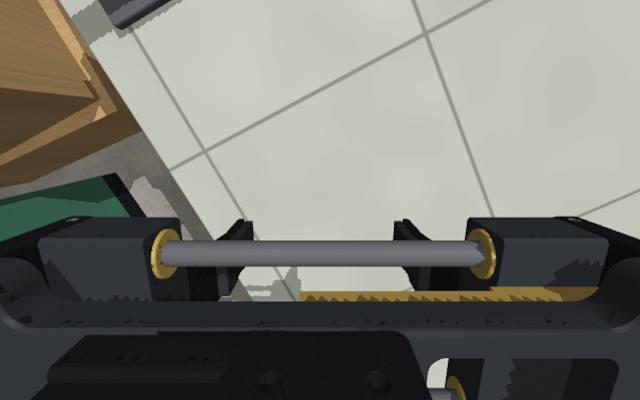

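The top view shows the rack at about (253–372, 168–238), with its low end to the right. There is a roll in each gutter. Scene (282,227) / top (357,191) looks like the grey flanged spool, and scene (268,194) / top (354,221) the plain tape. The orange and yellow spools at scene (244,160), (247,288) and (313,289) are look-alikes. I'll enlarge to confirm.

```bash
python3 - <<'E'
import cv2
a=cv2.imread("pics/scene0.png")[140:265,235:425];cv2.imwrite("pics/scene_c.png",cv2.resize(a,None,fx=4.2,fy=4.2,interpolation=cv2.INTER_CUBIC))
a=cv2.imread("pics/top0.png")[155:250,235:385];cv2.imwrite("pics/top_c.png",cv2.resize(a,None,fx=5,fy=5,interpolation=cv2.INTER_CUBIC))
E
```

```text
(no output)
```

View pics/scene_c.png

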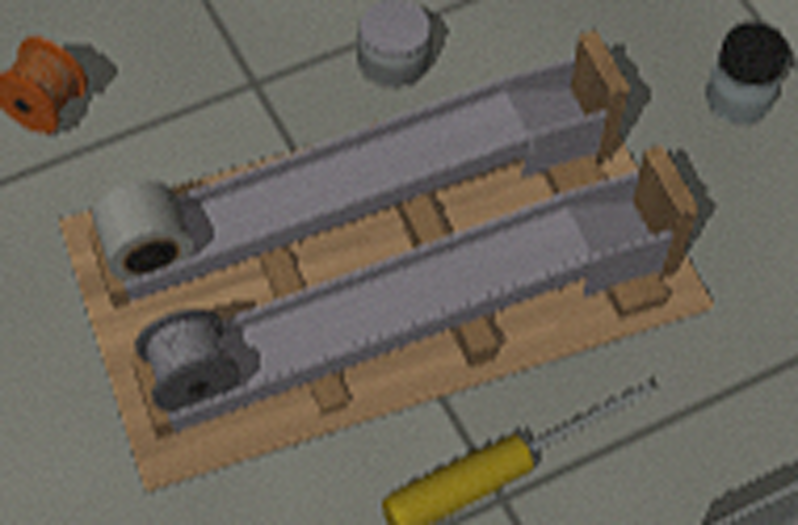

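View pics/top_c.png

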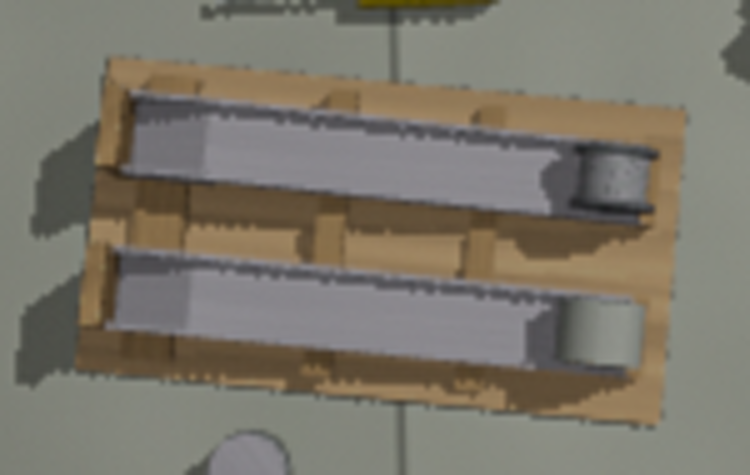

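```bash
cat > h.py <<'E'
import numpy as np,cv2,pickle
def K(c):
    f=200/np.tan(np.radians(c["fov_y"])/2);return np.array([[f,0,c["cx"]],[0,f,c["cy"]],[0,0,1.]])
def proj(c,P):return cv2.projectPoints(np.atleast_2d(P).astype(float),np.array(c["rvec"],float),np.array(c["tvec"],float),K(c),None)[0].reshape(-1,2)
def T(p,P):
    P=np.atleast_2d(P);c,s=np.cos(p[2]),np.sin(p[2])
    return np.c_[c*P[:,0]-s*P[:,1]+p[0],s*P[:,0]+c*P[:,1]+p[1],P[:,2]]
def sav(name):
    from station import optics
    c=optics.capture(name);return c
E
python3 - <<'E'
from h import *
from scipy.optimize import least_squares
from station import optics
ct=optics.capture("top");cs=optics.capture("scene")
P=np.array([[.095,.175,.006],[.095,-.175,.006],[-.095,-.175,.006],[-.095,.175,.006]])
t=(np.array([[108,57],[685,108],[660,425],[77,370]])+.5)/5-.5+[235,155]
s=(np.array([[712,302],[148,490],[60,217],[625,150]])+.5)/4.2-.5+[235,140]
def res(p):
    Q=T(p,P);return np.r_[(proj(ct,Q)-t).ravel(),(proj(cs,Q)-s)[:3].ravel()]
o=least_squares(res,[.5,.05,0.],loss='soft_l1');print(o.x,np.degrees(o.x[2]));print(res(o.x).reshape(-1,2).round(1))
pickle.dump(o.x,open("rack.pkl","wb"))
for n,pt in [("spool",[.045,-.132,.0414]),("tape",[-.045,-.132,.0414]),("crestF",[.045,.105,.0453]),("stoptopF",[.045,.15,.078])]:
    Q=T(o.x,pt);print(n,Q.round(4),proj(ct,Q).round(1),proj(cs,Q).round(1))
    print(((proj(ct,Q)-[235,155])*5).round(),((proj(cs,Q)-[235,140])*4.2).round())
E
```

```text
[ 0.53803313  0.05227486 -0.11269455] -6.456921966610819
[[-0.1  0.1]
 [ 0.5  0.1]
 [ 0.3  0.2]
 [-0.5  0.4]
 [ 1.2  0.3]
 [-0.1 -0.2]
 [-0.3  0.4]]
spool [[ 0.5679 -0.0839  0.0414]] [[357.3 190.4]] [[280.  225.4]]
[[612. 177.]] [[189. 359.]]
tape [[ 0.4785 -0.0738  0.0414]] [[354.7 221.4]] [[269.  194.8]]
[[599. 332.]] [[143. 230.]]
crestF [[0.5946 0.1515 0.0453]] [[275.9 183. ]] [[373.3 195.4]]
[[204. 140.]] [[581. 232.]]
stoptopF [[0.5996 0.1963 0.078 ]] [[258.6 180.2]] [[392.4 182.5]]
[[118. 126.]] [[661. 178.]]
```

Confirmed: the crop shows the grey two-flanged spool in the far gutter (x = +45). The fitted rack pose predicts the spool, tape, crest and stop to within about 1–2 px. Next I'll move above and downhill of the spool, jaws across the gutter and fingers nearly shut with a 14 mm gap, so each finger meets one flange.

Call:
{"op": "carry_out", "data": {"steps": [[[2,-5,0,0,0,-0.09],[4,-10,0,0,0,-0.18],[6,-15,0,0,0,-0.27],[8,-20,0,0,0,-0.36],[10,-25,0,0,0,-0.45],[12,-30,0,0,0,-0.54],[14,-35,0,0,0,-0.63],[16,-40,0,0,0,-0.72],[18,-45,0,0,0,-0.81],[20,-50,0,0,0,-0.9],[22,-55,0,0,0,-0.98],[24,-60,0,0,0,-1.06],[26,-65,0,0,0,-1.14],[28.2,-69.6,0,0,0,-1.219],[28.2,-69.6,0,0,0,-1.219],[28.2,-69.6,0,0,0,-1.219]]], "fingers": 214}}

```text
time_s: 2.25
tcp_pos: [0.5617, -0.1373, 0.2361]
ee_rot: [[-0.994, -0.001, -0.113], [0.113, 0.0, -0.994], [0.001, -1.0, -0.0]]
wrist_force: [0.7, 0.2, -0.2]
gripper_width: 0.161
```

Call:
{"op": "carry_out", "data": {"steps": [[[0,0,-3,0,0,0],[0,0,-6,0,0,0],[0,0,-9,0,0,0],[0,0,-12,0,0,0],[0,0,-15,0,0,0],[0,0,-17,0,0,0],[0,0,-18,0,0,0],[0,0,-18.7,0,0,0],[0,0,-18.7,0,0,0]]]}}

```text
time_s: 3.38
tcp_pos: [0.5622, -0.137, 0.0498]
ee_rot: [[-0.994, 0.0, -0.112], [0.112, -0.0, -0.994], [-0.0, -1.0, -0.0]]
wrist_force: [0.3, -0.3, -0.2]
gripper_width: 0.16
```

```bash
python3 - <<'E'
from h import *
from station import sense
s=sense();p=s["tcp_pos"];x=pickle.load(open("rack.pkl","rb"))
d=p[:2]-x[:2];c,sn=np.cos(x[2]),np.sin(x[2]);print(p,"rack",c*d[0]+sn*d[1],-sn*d[0]+c*d[1],s["wrist_force"],s["gripper_width"])
for n in("scene","wrist","top"):
    im=sav(n)["image"][:,:,::-1]
    if n=="scene":im=cv2.resize(im[140:265,235:425],None,fx=4.2,fy=4.2,interpolation=2)
    if n=="top":im=cv2.resize(im[155:250,235:385],None,fx=5,fy=5,interpolation=2)
    cv2.imwrite(f"pics/{n}1.png",im)
E
```

```text
[ 0.56221917 -0.13697405  0.04978175] rack 0.04531482913422937 -0.1853285799512101 [ 0.32173874 -0.25807186 -0.21363472] 0.16013671643972588
```

View pics/scene1.png

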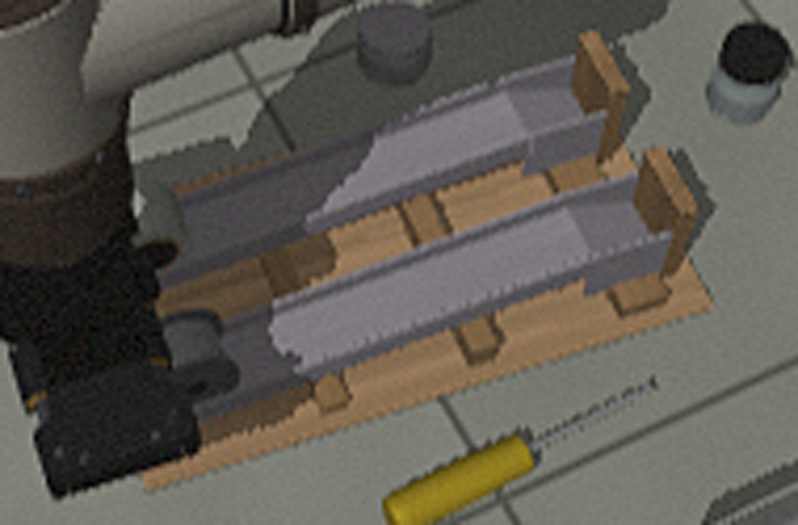

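View pics/wrist1.png

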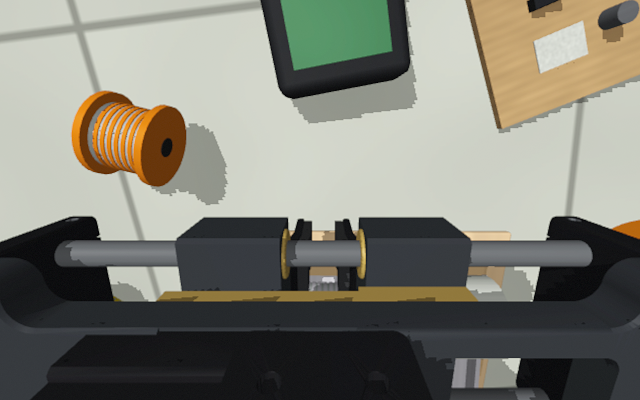

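Tips are at z ≈ 36 mm, centred in the gutter (rack x = 45.3), downhill of the spool and clear of everything. I'll start the push up the slope at about 48 mm/s.

Call:
{"op": "carry_out", "data": {"steps": [[[0.07,0.6,-0.1,0,0,0],[0.13,1.19,-0.2,0,0,0],[0.2,1.79,-0.2,0,0,0],[0.27,2.38,-0.14,0,0,0],[0.34,2.98,-0.06,0,0,0],[0.4,3.58,0.01,0,0,0],[0.47,4.17,0.08,0,0,0],[0.54,4.77,0.16,0,0,0],[0.61,5.37,0.23,0,0,0],[0.67,5.96,0.3,0,0,0],[0.74,6.56,0.38,0,0,0],[0.81,7.15,0.45,0,0,0],[0.88,7.75,0.52,0,0,0],[0.94,8.35,0.6,0,0,0],[1.01,8.94,0.67,0,0,0],[1.08,9.54,0.75,0,0,0],[1.15,10.14,0.82,0,0,0],[1.21,10.73,0.89,0,0,0],[1.28,11.33,0.97,0,0,0],[1.35,11.92,1.04,0,0,0]]]}}

```text
time_s: 6.02
tcp_pos: [0.5757, -0.0177, 0.06]
ee_rot: [[-0.994, -0.0, -0.113], [0.113, 0.0, -0.994], [0.0, -1.0, -0.0]]
wrist_force: [-0.9, -0.1, 0.9]
gripper_width: 0.16
```

```bash
cat > look.py <<'E'
import sys
from h import *
from station import sense
k=sys.argv[1]
s=sense();p=s["tcp_pos"];x=pickle.load(open("rack.pkl","rb"))
d=p[:2]-x[:2];c,sn=np.cos(x[2]),np.sin(x[2]);print(s["time_s"],p,"rack",c*d[0]+sn*d[1],-sn*d[0]+c*d[1],s["wrist_force"],s["gripper_width"])
for n in("scene","top"):
    im=sav(n)["image"][:,:,::-1]
    im=cv2.resize(im[140:265,235:425],None,fx=4.2,fy=4.2,interpolation=2) if n=="scene" else cv2.resize(im[155:250,235:385],None,fx=5,fy=5,interpolation=2)
    cv2.imwrite(f"pics/{n}{k}.png",im)
E
python3 look.py 2
```

```text
6.025 [ 0.57566256 -0.01770041  0.06000737] rack 0.04525988212212434 -0.06529974077414483 [-0.94878389 -0.10947383  0.92156074] 0.15982048709139499
```

View pics/scene2.png

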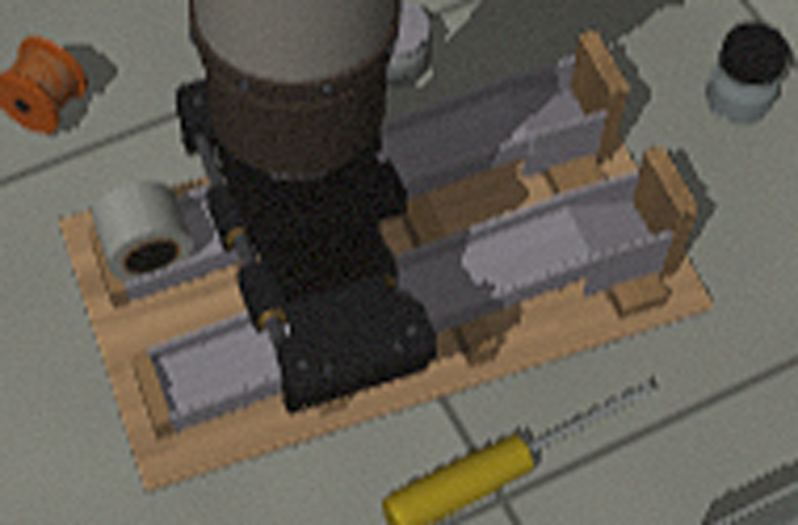

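The low end of the far gutter is now empty at crop (165,400) and the spool is hidden under the hand, while the tape is still in place. I'll continue up.

Call:
{"op": "carry_out", "data": {"steps": [[[0.07,0.6,0.07,0,0,0],[0.13,1.19,0.15,0,0,0],[0.2,1.79,0.22,0,0,0],[0.27,2.38,0.29,0,0,0],[0.34,2.98,0.37,0,0,0],[0.4,3.58,0.44,0,0,0],[0.47,4.17,0.52,0,0,0],[0.54,4.77,0.59,0,0,0],[0.61,5.37,0.66,0,0,0],[0.67,5.96,0.74,0,0,0],[0.74,6.56,0.81,0,0,0],[0.81,7.15,0.88,0,0,0],[0.88,7.75,0.96,0,0,0],[0.94,8.35,1.03,0,0,0],[1.01,8.94,1.11,0,0,0],[1.08,9.54,1.18,0,0,0],[1.15,10.14,1.25,0,0,0],[1.21,10.73,1.33,0,0,0],[1.28,11.33,1.4,0,0,0],[1.35,11.92,1.47,0,0,0]]]}}

```text
time_s: 8.62
tcp_pos: [0.5891, 0.1015, 0.0747]
ee_rot: [[-0.994, -0.0, -0.113], [0.113, -0.0, -0.994], [0.0, -1.0, 0.0]]
wrist_force: [0.6, -1.4, -0.9]
gripper_width: 0.159
```

```bash
python3 look.py 3
```

```text
8.625 [0.58914839 0.10149466 0.07468539] rack 0.04525595102015861 0.05465580611874997 [ 0.60976057 -1.41353525 -0.91027452] 0.15915052962043313
```

View pics/scene3.png

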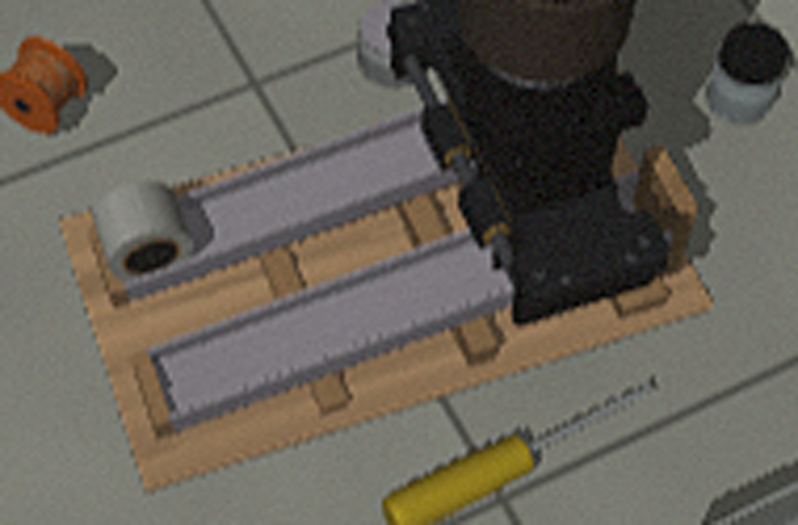

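View pics/top3.png

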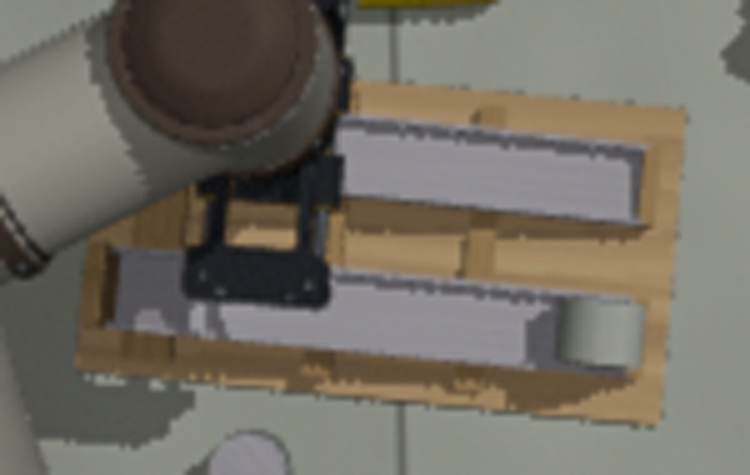

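No spool lies on the slope behind the hand, so it must still be ahead of the fingers at rack y ≈ 89. Next I'll push slowly over the crest, letting the tips level off.

Call:
{"op": "carry_out", "data": {"steps": [[[0.03,0.25,0.03,0,0,0],[0.06,0.5,0.06,0,0,0],[0.08,0.75,0.09,0,0,0],[0.11,1.0,0.12,0,0,0],[0.14,1.25,0.15,0,0,0],[0.17,1.5,0.15,0,0,0],[0.2,1.75,0.15,0,0,0],[0.23,2.0,0.15,0,0,0],[0.25,2.25,0.15,0,0,0],[0.28,2.5,0.1,0,0,0],[0.31,2.75,0.1,0,0,0],[0.34,3.0,0.1,0,0,0],[0.36,3.2,0.1,0,0,0],[0.37,3.3,0.1,0,0,0],[0.37,3.3,0.1,0,0,0],[0.37,3.3,0.1,0,0,0]]]}}

```text
time_s: 10.72
tcp_pos: [0.5928, 0.134, 0.0756]
ee_rot: [[-0.994, -0.0, -0.113], [0.113, -0.0, -0.994], [0.0, -1.0, 0.0]]
wrist_force: [-0.1, -0.4, 0.3]
gripper_width: 0.16
```

```bash
python3 look.py 4
```

```text
10.725 [0.59278054 0.13401072 0.07562782] rack 0.04520842694378968 0.08737406267979471 [-0.0856796  -0.39247619  0.25026546] 0.1601286907188975
```

View pics/scene4.png

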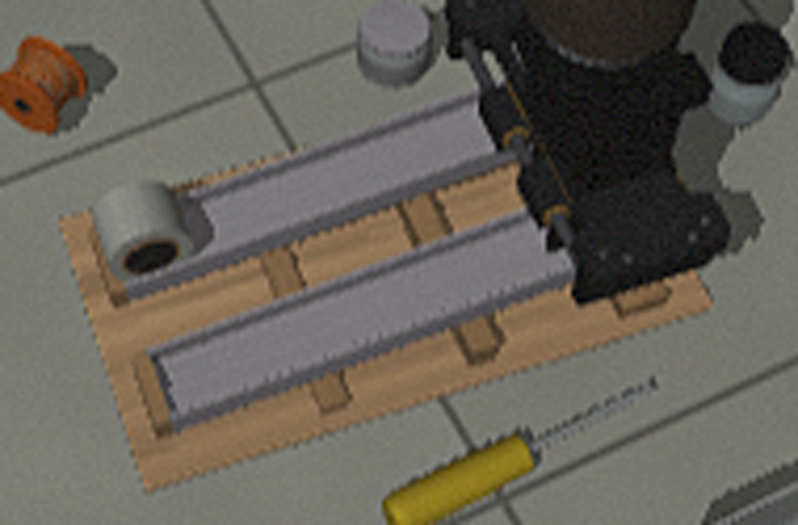

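No spool is behind the fingers. I'll back off downhill while staying in line, so anything following would still be caught, and look again.

Call:
{"op": "carry_out", "data": {"steps": [[[-0.06,-0.5,0,0,0,0],[-0.11,-1.0,0,0,0,0],[-0.23,-2.0,0,0,0,0],[-0.34,-3.0,-0.1,0,0,0],[-0.45,-4.0,-0.2,0,0,0],[-0.57,-5.0,-0.3,0,0,0],[-0.68,-6.0,-0.4,0,0,0],[-0.79,-7.0,-0.5,0,0,0],[-0.91,-8.0,-0.6,0,0,0],[-0.91,-8.0,-0.6,0,0,0]]]}}

```text
time_s: 12.08
tcp_pos: [0.5835, 0.0533, 0.0695]
ee_rot: [[-0.994, -0.0, -0.114], [0.114, -0.0, -0.994], [0.0, -1.0, 0.0]]
wrist_force: [0.3, 0.2, -0.3]
gripper_width: 0.161
```

```bash
python3 look.py 5
```

```text
12.075 [0.58350549 0.05329208 0.06952847] rack 0.045069517120827615 0.006124405140570759 [ 0.26306271  0.24398337 -0.32634404] 0.1614605622994086
```

View pics/scene5.png

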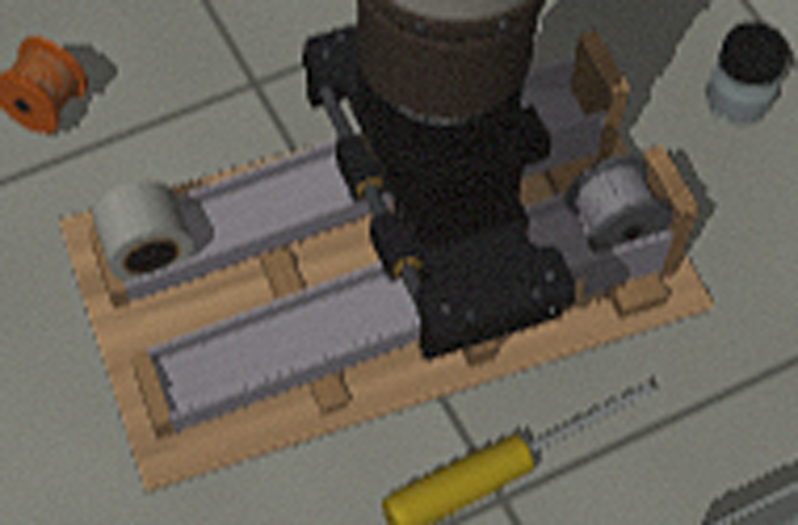

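View pics/top5.png

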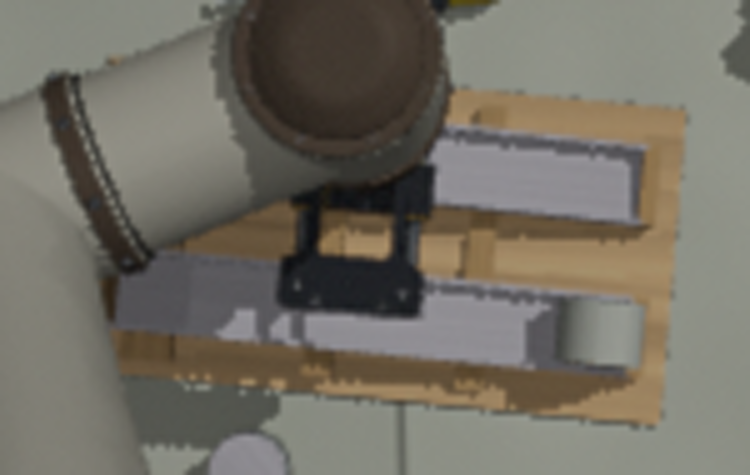

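The scene crop shows the spool parked in the dip against the end stop at about (622,205), lying across the gutter. I'll raise the hand clear and check its position in both cameras.

Call:
{"op": "carry_out", "data": {"steps": [[[0,-1,3,0,0,0],[0,-3,7,0,0,0],[0,-7,11,0,0,0],[0,-12,15,0,0,0],[-2,-17,17,0,0,0],[-5,-22,18,0,0,0],[-8,-27,18,0,0,0],[-10,-32,18,0,0,0],[-10,-32,18,0,0,0],[-10,-32,18,0,0,0]]]}}

```text
time_s: 13.42
tcp_pos: [0.4839, -0.2658, 0.2497]
ee_rot: [[-0.994, 0.0, -0.113], [0.113, 0.0, -0.994], [-0.0, -1.0, -0.0]]
wrist_force: [-0.0, 0.7, 0.5]
gripper_width: 0.162
```

```bash
python3 look.py 6; python3 - <<'E'
from h import *
ct=sav("top");cs=sav("scene");x=pickle.load(open("rack.pkl","rb"))
for sx in(-.018,0,.018):
  Q=T(x,[.045+sx,.125,.0646]);print(((proj(ct,Q)-[235,155])*5).round(),((proj(cs,Q)-[235,140])*4.2).round())
def d(a,n):cv2.imwrite(n,a)
for n,c in(("scene",cs),("top",ct)):
  a=cv2.imread(f"pics/{n}0.png");b=c["image"][:,:,::-1]
  cv2.imwrite(f"pics/{n}7.png",b); cv2.imwrite(f"pics/{n}_diff.png",cv2.absdiff(a,np.ascontiguousarray(b))*2)
E
```

```text
13.425 [ 0.48386863 -0.2657542   0.24966937] rack -0.018056587987675184 -0.3221028372672956 [-0.04668772  0.70896604  0.52170811] 0.16170852884006867
[[162. 164.]] [[604. 180.]]
[[165. 133.]] [[617. 204.]]
[[168. 102.]] [[631. 229.]]
```

View pics/scene6.png

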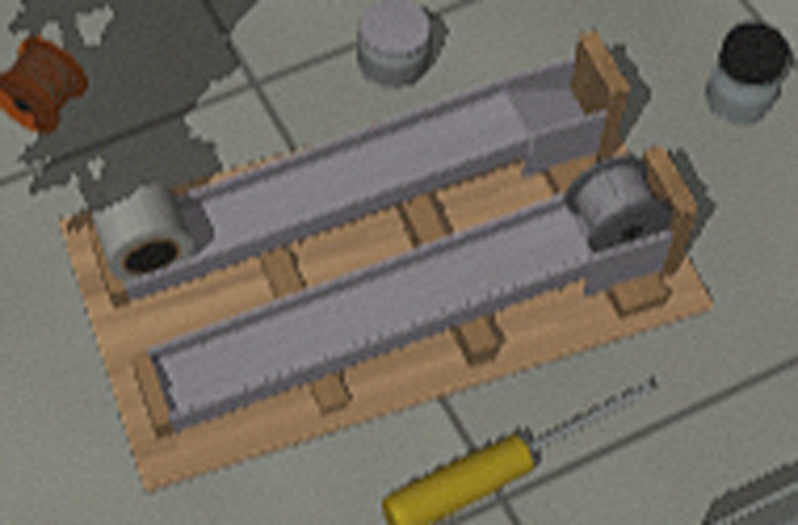

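View pics/top6.png

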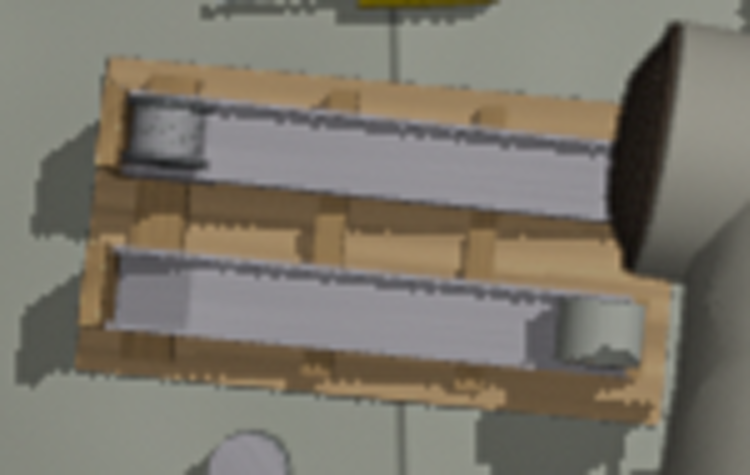

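View pics/scene7.png

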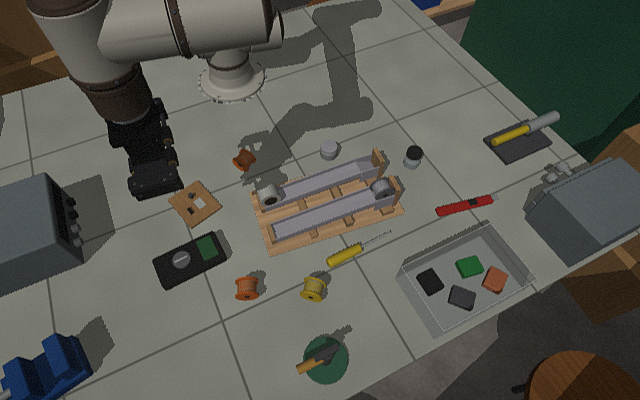

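View pics/top_diff.png

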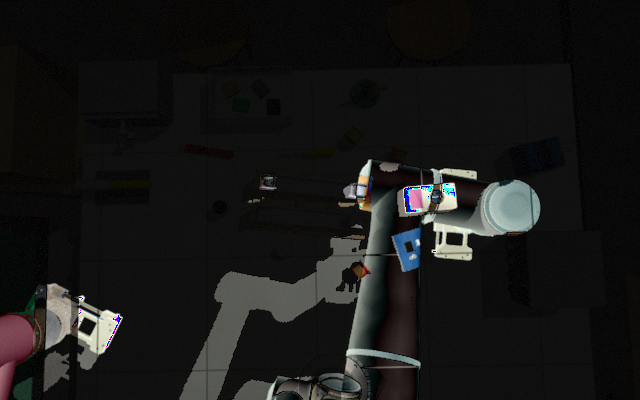

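The spool's centre appears at top crop (166,132) and scene crop (620,205). The parked point predicts (165,133) and (617,204), so it agrees to within about 1 mm, square across the gutter. The tape, tin, jar, driver, knife, meter and card are at their starting pixels in the scene view, and the arm touches nothing. Handing in.

```bash
python3 -c "
from station import ticket
print(ticket.finish_job())"
```

```text
the job is handed in; nothing more can be done
None
```

I pushed the grey flanged spool up its own gutter (the far one, x = +45 mm) with nearly shut fingertips, one on each flange. It went over the crest and into the dip against the end stop. I then backed the fingers off, raised the arm clear and handed in after about 13.5 s of the 40 s.

- **Spool:** in the last top and scene pictures it sits about 1 mm from the parked point and lies square across the gutter. It stayed there from the moment I backed off to the pictures taken about 1.4 s later.
- **Everything else:** the tape roll and all the bystanders are at their starting pixels in the scene view. The arm hides the meter and card from the top camera, so for those two I relied on the scene view alone.
- **Forces:** every wrist-force reading I took was about 2 N or less.
- **Not seen directly:** the hand hid the spool while it rolled up the slope. I judged it was moving from the empty gutter behind the fingers, so I did not observe the half-way point.

No check failed or disagreed. The hand-in reports no verdict.

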